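Gauge the sample strip and book it with the hand scanner

ROBOT

A 6-joint arm with a two-finger parallel gripper is mounted at the origin on the work surface. World frame = base frame: x ahead of the robot, y to its left, z up, the work surface at z = 0. Lengths are in mm, angles in rad, forces in N, time in s.
With the tool pointing down it reaches from about 350 to 975 mm from the base axis. Payload 7.1 kg.
Tool frame: the origin (TCP) lies at the very end of the fingers, on their centre line; the grasp point (between the pads) lies 19 mm behind it; z points along the fingers, x is the direction in which the jaws open and shut, and the axes are right-handed (so a half turn about z gives the same grasp; the last joint's range is limited). The gripper opens to 88 mm and grips with 3 to 60 N. Pads are 20 mm wide; open, the fingers measure 115 mm over their backs; the gripper's body (75 mm by 178 mm) begins 61 mm behind the grasp point.
Start: joints at [-1.184, 0.423, 1.63, -0, 1.089, -0.019], TCP at [246.737, -574.217, 201.475] pointing down, gripper open.
Joint ranges: [-3, 3], [-0.9, 2.11], [0.09, 2.58], [-1.31, 4.45], [0.11, 2.69], [-2.54, 2.54]. Speed limits (rad/s): [2.39, 2.39, 3.01, 3.14, 3.14, 3.14].

INTERFACE

Orientations are given as a rotation vector (axis times angle).
In Python, from workcell import ctrl gives the robot as it stands. The module is installed in compiled form; this text tells all that it offers.
- The arm moves only by the tool move_arm, never from a script. Its argument "motion" is a list of rows, each a list of 2 entries, a list of its own where there are three numbers: the shift along the tool's x, y, z normalised to -1 to 1, where 1 is 150 mm, then the turn, a rotation vector about the tool's x, y, z normalised to -1 to 1, where 1 is 60 degrees. In form: [[[x, y, z], [rx, ry, rz]], ...]. A call has exactly 5 rows; each row is the pose to reach, as a shift and turn from the pose commanded when the call began, along the tool's axes at that moment; what a row does not reach only later rows make up. A row lasts 1/8 s, in which the tool goes at most 62.5 mm and 10.7 degrees, less where a joint would pass 70% of its speed; a pose out of reach is approached as far as the arm can. A call with a number of a shift or a turn outside -1 to 1 is refused whole. A call with a gripper value outside its range is refused whole. "gripper" is the opening, from 0 (shut) to 1 (fully open), set as the call begins (left out, the last holds). The fingers move at their own pace and stop on an object; the grip force is fixed at half the most. Time passes only in rows, so rows that repeat a pose let the fingers close, or fill a call up. It gives the time, the measured TCP pose, the force and the opening at its end, in the units of the state.
- ctrl.get_obs(): the state, without advancing time (a new reading comes with each control period).
- ctrl.get_image(name): name is "side" or "top"; returns a dict with "pixels" (420x560x3 uint8, red, green, blue), "camera_matrix" (3x3 intrinsics, pixels), "R" (3x3) and "t" (3): a world point X has camera coordinates R X + t. Camera axes: x right, y down, z forward; pixel columns grow to the right and rows downward; lengths in mm; the calibration is good to about 2 mm. A picture is of the moment at which its call begins. There is no depth.
- ctrl.close_job(): hands the job in, once; it reports no verdict.
Trained networks look in the newest picture that a camera, given by its name, has taken for a name from the list of things; names that differ only in an ending like _2 or _b are one class to them, and where a whole thing is asked for, a point or a joint stands for the part that bears it (a point fixed in the world has none). Each returns a list of dicts, best first, with "p" (0 to 1); they miss things now and then, are a little off and sometimes report something else, mostly with a low value. They report only what shows in the picture. A call takes as long as a camera call.
- ctrl.boxes_of(camera, name): "location" ([x, y, z] in mm, in world coordinates, good to about 4 mm: the middle of the surface that is visible of it).
- ctrl.regions_of(camera, name): "mask" (420x560 bool, what is visible of it).
- ctrl.pinpoint(camera, name): "location" ([x, y, z] in mm, in world coordinates, good to about 4 mm: a listed point, or the origin of a listed thing).
The state is a dict: "t": time; "qpos": joint angles; "qvel": joint speeds; "joint_torque": joint torques, N m; "ee_pos": TCP position; "orientation": TCP orientation; "ft_force": force on the tool from outside, world axes, zero at the start; "moment": the same for the moment, N m; "width": finger opening in mm.
Only numpy, scipy, OpenCV 4.12 (cv2) and the standard library are available. Lean on these libraries where they do the work, as an engineer would, in place of code of your own. Each camera call takes 0.05 s, during which the arm holds its last target.

TASK

Spot-check the beech strip on the bench gauge and book the check to its bin: gently push the gauge's sprung slide down by its knob until the foot rests on the strip and the gauge reads its thickness, keep it there for a moment and let the slide rise fully again. Then draw the hand scanner up out of its holder, turn it and aim it roughly square at the middle of the barcode label on the front of the blue bin of beech strips (not the bin of white caps), with its window about 12 cm from the label; finish while holding the scanner steady in the air like that, touching only the gripper. Leave the strip lying on the gauge and do not disturb the tape roll, glue bottle or red tray.

Things in the scene. Friction and masses are not known exactly. Their poses are not given: they have to be found in the camera images.
- gauge_slide (a joint): Reading of the bench height gauge in m: height of its foot above the anvil, up is positive. A spring inside lifts the slide to its top stop at 0.045, where it starts; pushing it down takes about 1 N at the top and 3 N when the foot reaches the strip. With the foot resting on the 12 mm strip it reads 0.012.
- gauge_knob (a point): Centre of the flat top of the black round knob (26 mm diameter) on the end of the gauge's slide arm, straight above the foot; it moves with the slide, 0.114 m plus the reading above the bench, and is what is pushed down. It has its own overtravel spring: once the foot is stopped by the strip the knob sinks up to 8 mm into the arm, the force rising from 4 to 8 N. The column (20 mm thick, top at 169 mm) stands 72 mm from the knob along the gauge's +x.
- gauge_foot (a point): The gauge's round steel foot, 16 mm diameter; this point is the centre of its lower face. It travels with the slide, straight under the knob.
- gauge_anvil (a point): Centre of the top of the steel anvil disc (60 mm diameter, 30 mm above the bench) on the gauge's grey fixed base, under the foot. The base is 130 x 100 mm.
- strip_center (a point): Centre of the pale beech sample strip lying loose on the anvil, 24 x 100 x 12 mm (its x, y, z), long side across the gauge.
- holder_mouth (a point): Centre of the rim (95 mm above the bench) of the black scanner holder's square cup, which stands on a round foot of 104 mm diameter, fixed to the bench. Inside the cup is 50 x 58 mm (x, y) and 45 mm deep; walls 4 mm. The holder's x and y are level; the scanner's handle sticks out over the cup's -x side.
- scanner_grip (a point): Middle of the hand scanner's dark handle near its head, where it balances; 51 mm along -x and 77 mm along +z from the window. Scanner axes: it looks along -z (straight down at the start), y across the handle. Handle: 30 mm wide (y), 34 mm thick, 100 mm long, leaving the head along -x and rising 15 degrees; 36 mm of it lie between here and the head, whose rear end is 27 mm higher.
- scanner_window (a point): Centre of the dark red window in the scanner's nose; same axes: it looks along -z. About 0.2 kg; light grey head 42 x 48 mm, 104 mm long, dark nose 46 x 54 mm, orange ring. It starts nose down in the holder's cup, standing on the cup's floor with 2 mm play.
- strip_label: White barcode label, 80 x 44 mm, on the sloping front of the blue storage bin that holds the beech strips. Origin at its centre, 38 mm above the bench; z is its outward normal (38 degrees from vertical, leaning towards the robot's side), x runs up the slope, y along its 80 mm side. The bin (195 x 120 mm, 95 mm high) is fixed and lies behind the label.
- cap_label: The same kind of label on the other blue bin, which holds white plastic caps: not the one wanted. The two bins stand side by side and may change places.
- strip_bin: Blue open storage bin of beech strips, fixed; origin under its centre.
- cap_bin: Blue open storage bin of white caps, fixed; origin under its centre.
- holder: The scanner holder; origin under its centre on the bench.
- tape_roll: Bystander: roll of brown tape lying flat, 84 mm diameter, 24 mm high; origin under its centre.
- glue: Bystander: white glue bottle, 44 mm diameter, 115 mm high; origin under its centre.
- red_tray: Bystander: empty red tray 130 x 100 x 50 mm; origin under its centre.

How it is judged (in metres and radians):
On the way, in this order (a step that is already met when the one before it is completed fails the run):
1. the gauge's foot rests on the strip and the gauge reads its thickness, 12 mm within 1.5 mm, for 0.3 s (contact force between gauge_slide and strip above 0.3 N and value of joint gauge_slide between 0.0105 and 0.0135 m), for 0.3 s.
2. the slide has been let up to its top stop (value of joint gauge_slide above 0.042 m), for 0.1 s.
3. the scanner is held by the gripper with its window drawn clear above the holder's rim (z of scanner_window in the frame of holder_mouth above 0.01 m and contact force between the fingers and scanner above 1 N), for 0.1 s.
At the end, for the whole second after the job is handed in: Scanner held still in the gripper only; window 80 to 170 mm from the strip bin's label, label centre within 22 mm (up-down) and 30 mm (sideways) of its line of sight, within 20 degrees of square; gauge slide up (over 42 mm); strip on the anvil within 30 mm of its centre (z of strip_label in the frame of scanner_window between -0.17 and -0.08 m and x of strip_label in the frame of scanner_window between -0.022 and 0.022 m and y of strip_label in the frame of scanner_window between -0.03 and 0.03 m and angle between the z axis of scanner_window and the z axis of strip_label, either way round below 0.35 rad and z of scanner_window in the frame of strip_label above 0.05 m and height (world z) of scanner_window above 0.07 m and contact force between the fingers and scanner above 1 N and contact force between scanner and holder below 0.1 N and contact force between scanner and strip_bin below 0.1 N and contact force between scanner and cap_bin below 0.1 N and contact force between scanner and gauge below 0.1 N and contact force between scanner and table below 0.1 N and linear speed of scanner below 0.03 m/s and angular speed of scanner below 0.2 rad/s and value of joint gauge_slide above 0.042 m and z of strip_center in the frame of gauge_anvil above 0.003 m and horizontal distance between strip_center and gauge_anvil below 0.03 m); the arm keeps its last pose, push and grip.
It fails at once if the strip is pressed with more than 40 N (contact force between gauge_slide and strip above 40 N).
It fails at once if the tape roll, glue bottle or red tray is moved by more than 30 mm (distance of any of tape_roll, glue, red_tray from where it was at the start of the episode above 0.03 m).
It fails at once if the bystander glue bottle is knocked over (angle between glue's own z axis and vertical above 0.5 rad).
It also fails if it takes over 48 s, if anything falls off the work surface, if the arm or the gripper's body presses on something with over 40 N, if the wrist force passes 120 N, or if a joint passes its speed limit or range.

## Working session

There is one attempt and no reset: what is moved stays moved. The work goes in short steps, Python scripts to look and compute and a tool call to move; the robot and the scene stay as the last step left them, time stands still between calls to the robot, and variables do not carry over. Pictures are saved under pics/ and viewed, and the job is handed in when it is done.

Besides the shell and the picture viewer there is one more tool, called after "Emit:" by a JSON object that holds its "method" and its "body". move_arm: Moves the arm, as the interface text tells. Its arguments: {"type":"object","properties":{"motion":{"type":"array","items":{"type":"array"}},"gripper":{"type":"number"}},"required":["motion"]}

```bash
mkdir -p pics; cat > look.py <<'E'
from workcell import ctrl
import cv2,numpy as np,sys
def snap(n,f):
    d=ctrl.get_image(n); cv2.imwrite('pics/'+f,cv2.cvtColor(d['pixels'],cv2.COLOR_RGB2BGR)); return d
E
python3 - <<'E'
from look import *
snap('top','t0.png');snap('side','s0.png')
for c in ['top','side']:
  for n in ['gauge_knob','gauge_anvil','strip_center','holder_mouth','scanner_grip','scanner_window','strip_label','cap_label','holder','strip_bin','cap_bin','glue','tape_roll','red_tray']:
    r=ctrl.pinpoint(c,n); print(c,n,[(np.round(a['location']).tolist(),round(a['p'],2)) for a in r[:2]])
print(ctrl.get_obs())
E
```

```text
top gauge_knob [([406.0, 297.0, 157.0], 0.62)]
top gauge_anvil [([402.0, 296.0, 32.0], 0.81)]
top strip_center [([409.0, 291.0, 33.0], 0.77), ([762.0, 94.0, -0.0], 0.28)]
top holder_mouth [([496.0, -294.0, 100.0], 0.83)]
top scanner_grip [([446.0, -294.0, 126.0], 0.96)]
top scanner_window [([495.0, -291.0, 49.0], 0.75)]
top strip_label [([671.0, -94.0, 42.0], 0.92), ([403.0, 292.0, 76.0], 0.47)]
top cap_label [([677.0, 93.0, 37.0], 0.85), ([405.0, 298.0, 154.0], 0.46)]
top holder [([489.0, -290.0, 1.0], 0.61)]
top strip_bin [([751.0, -83.0, -1.0], 0.86)]
top cap_bin [([760.0, 93.0, -2.0], 0.57)]
top glue [([633.0, -314.0, 1.0], 0.76), ([402.0, 295.0, 77.0], 0.66)]
top tape_roll [([463.0, 36.0, -0.0], 0.62), ([494.0, -292.0, 49.0], 0.56)]
top red_tray [([615.0, 308.0, -0.0], 0.6)]
side gauge_knob [([406.0, 294.0, 157.0], 0.61)]
side gauge_anvil [([406.0, 294.0, 30.0], 0.75)]
side strip_center [([443.0, -295.0, 126.0], 0.71), ([407.0, 293.0, 38.0], 0.55)]
side holder_mouth [([500.0, -290.0, 91.0], 0.71), ([634.0, -313.0, 0.0], 0.7)]
side scanner_grip [([448.0, -298.0, 127.0], 0.79), ([
[... 392 characters left out ...]
 3.0], 0.83), ([459.0, 35.0, -3.0], 0.38)]
{'t': 1.5, 'qpos': array([-1.18401486e+00,  4.23113285e-01,  1.62991081e+00, -3.77893141e-06,
        1.08860478e+00, -1.90239776e-02]), 'qvel': array([ 0.00078912, -0.00132708, -0.00078785,  0.00040273,  0.00140435,
        0.00026631]), 'joint_torque': array([-2.58948585e-04, -5.44572473e+01, -2.74038935e+01,  6.44081715e-02,
        1.70633808e-02, -1.52113040e-05]), 'ee_pos': array([ 246.72328808, -574.21241081,  201.46250357]), 'orientation': array([-2.62350712e+00,  1.72820814e+00,  4.98892126e-05]), 'ft_force': array([-0.11652687, -0.37302799, -0.60092919]), 'moment': array([ 0.00854424,  0.00054145, -0.00101247]), 'width': 87.87375410917792}
```

View pics/t0.png

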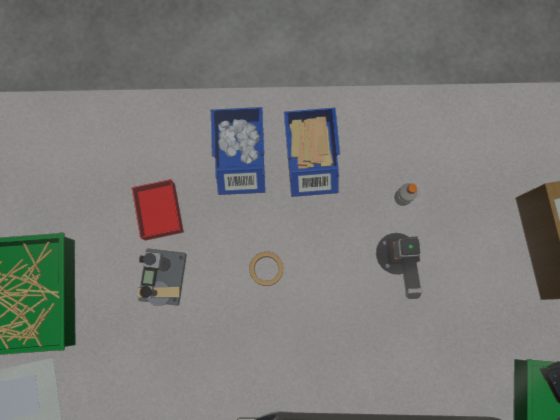

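View pics/s0.png

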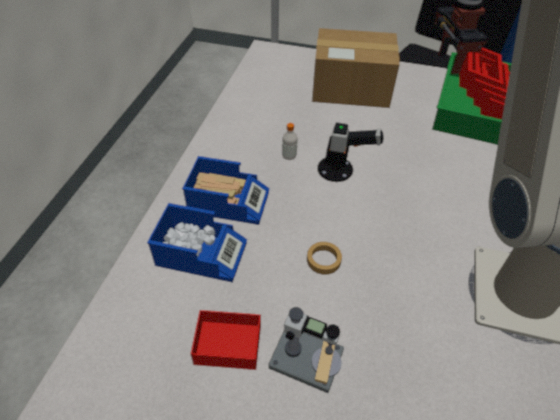

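The top view shows the strip bin at about (312,150), with its label at (315,183). The scanner is at (405,250) with its handle pointing down, and the gauge knob is at (145,292). Next I'll measure the yaws.

```bash
cat >> look.py <<'E'
def ray(d,uv,z):
    K,R,t=[np.array(d[k],float) for k in('camera_matrix','R','t')]
    c=-R.T@t; v=R.T@np.linalg.inv(K)@np.array([uv[0],uv[1],1.]); return c+v*(z-c[2])/v[2]
def proj(d,X):
    K,R,t=[np.array(d[k],float) for k in('camera_matrix','R','t')]
    p=K@(R@np.array(X,float)+t); return p[:2]/p[2]
E
python3 - <<'E'
from look import *
d=snap('top','t1.png')
np.set_printoptions(precision=1,suppress=True)
print('campos',-np.array(d['R']).T@d['t'])
for n,z in [('scanner_grip',126),('strip_label',38),('gauge_knob',159),('strip_bin',60),('glue',60)]:
    r=ctrl.regions_of('top',n)
    for a in r[:1]:
        m=a['mask'].astype(np.uint8); ys,xs=np.nonzero(m)
        rc=cv2.minAreaRect(np.stack([xs,ys],1).astype(np.float32)); b=cv2.boxPoints(rc)
        print(n,round(a['p'],2),m.sum(),rc); print([ray(d,p,z) for p in b])
        cv2.imwrite(f'pics/m_{n}.png',m*255)
for n,X in [('grip',(446,-294,127)),('knob',(406,296,159)),('anvil',(404,295,30)),('win',(495,-292,50)),('label',(671,-93,38))]: print(n,proj(d,X))
im=cv2.imread('pics/t1.png')
a=cv2.resize(im[200:310,350:450],None,fx=5,fy=5,interpolation=2)
b=cv2.resize(im[240:310,125:195],None,fx=7,fy=7,interpolation=2)
cv2.imwrite('pics/c1.png',a);cv2.imwrite('pics/c2.png',b)
c=cv2.resize(im[160:210,280:350],None,fx=8,fy=8,interpolation=2);cv2.imwrite('pics/c3.png',c)
E
```

```text
campos [ 358.8   -5.9 1371. ]
scanner_grip 0.93 1151 ((406.3701171875, 268.14227294921875), (60.437599182128906, 27.244596481323242), 87.39744567871094)
[array([ 516.3, -256.9,  126. ]), array([ 518.3, -319.1,  126. ]), array([ 382. , -317.2,  126. ]), array([ 380.1, -256.2,  126. ])]
strip_label 0.56 504 ((314.2724304199219, 182.2689666748047), (16.19386863708496, 31.88946533203125), 85.2363510131836)
[array([689.6, -48.7,  38. ]), array([ 695.2, -128.4,   38. ]), array([ 653.7, -130.5,   38. ]), array([648.2, -51.3,  38. ])]
gauge_knob 0.44 110 ((145.25001525878906, 291.25), (10.60660171508789, 11.31370735168457), 45.0)
[array([402.6, 312.7, 159. ]), array([419.9, 295.5, 159. ]), array([403.3, 278.5, 159. ]), array([386.1, 295.6, 159. ])]
strip_bin 0.86 4364 ((313.33990478515625, 151.62229919433594), (86.2069320678711, 53.5775146484375), 84.38241577148438)
[array([850.9, -12.9,  60. ]), array([ 862.4, -147.4,   60. ]), array([ 641.2, -160.9,   60. ]), array([630. , -30.3,  60. ])]
glue 0.8 347 ((406.00006103515625, 193.50003051757812), (16.26345443725586, 24.748737335205078), 45.0)
[array([ 627.9, -275.7,   60. ]), array([ 671.1, -320.7,   60. ]), array([ 641.8, -347.1,   60. ]), array([ 599. , -302.1,   60. ])]
grip [409.5 269.2]
knob [145.1 289.8]
anvil [158.6 292.6]
win [400.2 251.2]
label [315.6 182.5]
```

View pics/c1.png

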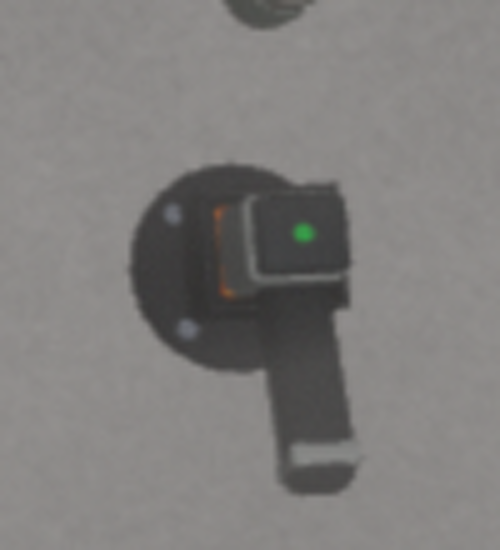

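View pics/c2.png

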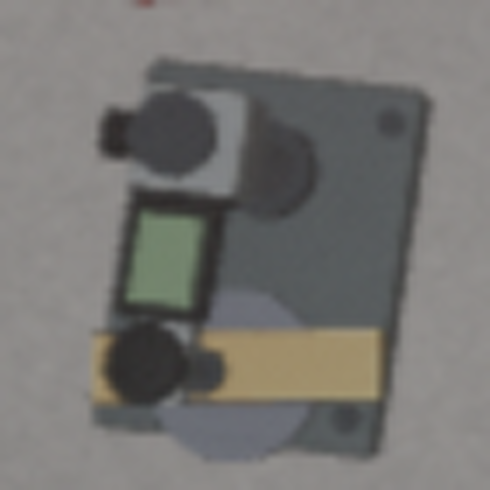

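View pics/c3.png

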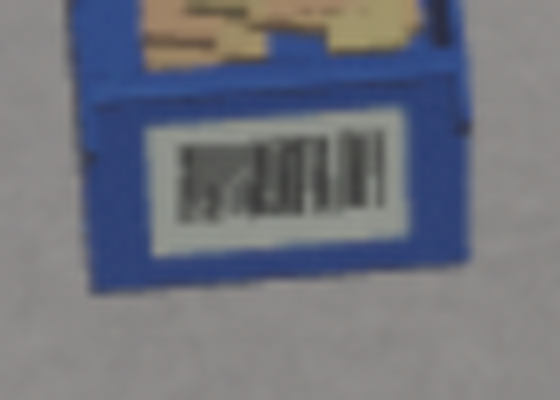

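```bash
python3 - <<'E'
from look import *
np.set_printoptions(precision=1,suppress=True)
d=ctrl.get_image('top')
f=lambda x,y,z: ray(d,(350+x/5-.4,200+y/5-.4),z)
# handle: near both edges at y=310, z~133; far both edges at y=430, z~152
for y,z,l,r in[(310,137,265,334),(430,153,278,351)]: print(f(l,y,z),f(r,y,z),(f(l,y,z)+f(r,y,z))/2)
# head top (z=154): corners, green led
for p in[(250,190),(340,183),(350,270),(258,280),(304,233)]: print('head',f(*p,154))
print('foot c',f(233,268,6))
print('knob',ray(d,(125+146/7,240+361/7),159))
s=ctrl.get_image('side')
print(proj(s,(406,296,159)),proj(s,(446,-294,127)),proj(s,(671,-93,38)))
E
```

```text
[ 462.5 -277.2  137. ] [ 462.1 -308.1  137. ] [ 462.3 -292.7  137. ]
[ 408.3 -276.6  153. ] [ 407.9 -308.6  153. ] [ 408.1 -292.6  153. ]
head [ 514.7 -269.7  154. ]
head [ 517.3 -309.9  154. ]
head [ 478.3 -312.1  154. ]
head [ 474.4 -271.1  154. ]
head [ 495.1 -292.6  154. ]
foot c [ 494.6 -291.2    6. ]
knob [402.2 294.2 159. ]
[330.7 329.5] [357.2 137.9] [255.  196.3]
```

Emit:
{"method": "move_arm", "body": {"motion": [[[-0.077,-0.193,-0.08],[0,0,0.0775]],[[-0.154,-0.385,-0.16],[0,0,0.155]],[[-0.23,-0.578,-0.24],[0,0,0.2325]],[[-0.307,-0.77,-0.32],[0,0,0.31]],[[-0.384,-0.963,-0.4],[0,0,0.3875]]], "gripper": 0}}

```text
t: 2.52
ee_pos: [357.3, -463.5, 261.9]
orientation: [2.218, -2.224, 0.0]
ft_force: [-0.3, -0.2, 0.2]
width: 41.2
```

Emit:
{"method": "move_arm", "body": {"motion": [[[-0.2,-0.08,0],[0,0,0]],[[-0.4,-0.16,0],[0,0,0]],[[-0.6,-0.24,0],[0,0,0]],[[-0.8,-0.32,0],[0,0,0]],[[-1,-0.4,0],[0,0,0]]]}}

```text
t: 3.15
ee_pos: [417.0, -313.3, 261.6]
orientation: [-2.221, 2.221, -0.0]
ft_force: [0.4, -0.2, 0.6]
width: 0.6
```

Emit:
{"method": "move_arm", "body": {"motion": [[[-0.2,-0.08,0],[0,0,0]],[[-0.4,-0.16,0],[0,0,0]],[[-0.6,-0.24,0],[0,0,0]],[[-0.8,-0.32,0],[0,0,0]],[[-1,-0.4,0],[0,0,0]]]}}

```text
t: 3.78
ee_pos: [477.1, -163.3, 261.6]
orientation: [-2.221, 2.221, -0.0]
ft_force: [0.2, 0.3, 0.3]
width: 0.6
```

Emit:
{"method": "move_arm", "body": {"motion": [[[-0.2,0,0],[0,0,0]],[[-0.4,0,0],[0,0,0]],[[-0.6,0,0],[0,0,0]],[[-0.8,0,0],[0,0,0]],[[-1,0,0],[0,0,0]]]}}

```text
t: 4.4
ee_pos: [476.7, -13.3, 261.6]
orientation: [-2.221, 2.221, -0.0]
ft_force: [0.4, -0.8, 0.5]
width: 0.7
```

Emit:
{"method": "move_arm", "body": {"motion": [[[-0.2,0,0],[0,0,0]],[[-0.4,0,0],[0,0,0]],[[-0.6,0,0],[0,0,0]],[[-0.8,0,0],[0,0,0]],[[-1,0,0],[0,0,0]]]}}

```text
t: 5.03
ee_pos: [476.7, 136.7, 261.6]
orientation: [-2.221, 2.221, -0.0]
ft_force: [-0.1, 0.4, 0.8]
width: 0.1
```

Emit:
{"method": "move_arm", "body": {"motion": [[[-0.2,0.096,0],[0,0,0]],[[-0.4,0.192,0],[0,0,0]],[[-0.6,0.288,0],[0,0,0]],[[-0.8,0.384,0],[0,0,0]],[[-1,0.48,0],[0,0,0]]]}}

```text
t: 5.65
ee_pos: [404.2, 286.7, 261.6]
orientation: [-2.221, 2.221, -0.0]
ft_force: [0.4, 0.3, 0.1]
width: 0.2
```

Emit:
{"method": "move_arm", "body": {"motion": [[[-0.02,0,0.12],[0,0,0]],[[-0.04,0,0.25],[0,0,0]],[[-0.055,0,0.38],[0,0,0]],[[-0.055,0,0.5],[0,0,0]],[[-0.055,0,0.5],[0,0,0]]]}}

```text
t: 6.28
ee_pos: [403.9, 293.5, 185.5]
orientation: [2.22, -2.22, -0.001]
ft_force: [0.8, -1.0, -0.2]
width: 0.3
```

```bash
python3 - <<'E'
from look import *
o=ctrl.get_obs();print(o['ee_pos'],o['qpos'])
d=snap('top','t2.png');e=snap('side','s2.png')
a=cv2.imread('pics/t2.png')[220:340,90:230];b=cv2.imread('pics/s2.png')[260:400,240:380]
cv2.imwrite('pics/c4.png',np.hstack([cv2.resize(a,(420,420)),cv2.resize(b,(375,420))][:2]))
for c in('top','side'):
  for n in('gauge_knob','gauge_foot'): print(c,n,[(np.round(a['location']).tolist(),round(a['p'],2)) for a in ctrl.pinpoint(c,n)[:1]])
E
```

```text
[403.90475525 293.45391853 185.48125133] [6.04461859e-01 2.61703287e-01 1.91540780e+00 3.43286404e-05
 9.67149277e-01 2.17520040e+00]
top gauge_knob [([404.0, 297.0, 157.0], 0.46)]
top gauge_foot [([404.0, 295.0, 78.0], 0.57)]
side gauge_knob [([403.0, 294.0, 159.0], 0.54)]
side gauge_foot [([405.0, 293.0, 75.0], 0.59)]
```

View pics/c4.png

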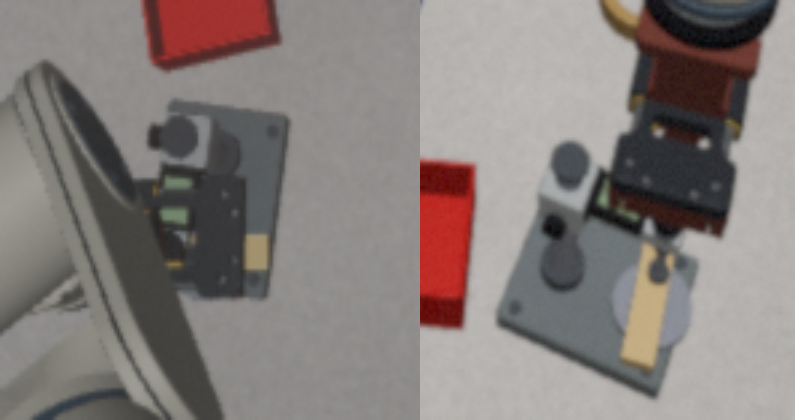

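The side view shows the closed fingers right above the knob, around (660,235). I'll push down slowly.

Emit:
{"method": "move_arm", "body": {"motion": [[[-0.01,0,0.1],[0,0,0]],[[-0.01,0,0.17],[0,0,0]],[[-0.01,0,0.23],[0,0,0]],[[-0.01,0,0.29],[0,0,0]],[[-0.01,0,0.35],[0,0,0]]]}}

```text
t: 7.2
ee_pos: [404.7, 295.5, 133.4]
orientation: [2.221, -2.221, -0.0]
ft_force: [0.1, 0.1, 1.1]
width: 0.6
```

Emit:
{"method": "move_arm", "body": {"motion": [[[0,0,0.02],[0,0,0]],[[0,0,0.04],[0,0,0]],[[0,0,0.06],[0,0,0]],[[0,0,0.07],[0,0,0]],[[0,0,0.07],[0,0,0]]]}}

```text
t: 7.82
ee_pos: [404.7, 295.4, 123.5]
orientation: [2.221, -2.221, -0.0]
ft_force: [-1.1, -0.7, 1.9]
width: 0.6
```

Emit:
{"method": "move_arm", "body": {"motion": [[[0,0,0],[0,0,0]],[[0,0,0],[0,0,0]],[[0,0,0],[0,0,0]],[[0,0,0],[0,0,0]],[[0,0,0],[0,0,0]]]}}

```text
t: 8.45
ee_pos: [404.7, 295.5, 123.5]
orientation: [-2.221, 2.221, -0.0]
ft_force: [-0.6, -0.4, 2.0]
width: 0.4
```

```bash
python3 - <<'E'
from look import *
o=ctrl.get_obs();print(o['ee_pos'],o['ft_force'])
e=snap('side','s3.png')
print(ctrl.get_obs()['ft_force'])
b=cv2.imread('pics/s3.png')[270:390,250:370]
cv2.imwrite('pics/c5.png',cv2.resize(b,(600,600),interpolation=2))
for n in('gauge_knob','gauge_foot','strip_center'): print(n,[(np.round(a['location']).tolist(),round(a['p'],2)) for a in ctrl.pinpoint('side',n)[:2]])
print(ctrl.get_obs()['ft_force'])
E
```

```text
[404.73948821 295.52063706 123.50069374] [-0.61389778 -0.41779933  1.95480558]
[-1.06886157 -1.37342497  1.97269535]
gauge_knob []
gauge_foot [([403.0, 296.0, 58.0], 0.86)]
strip_center [([406.0, 295.0, 35.0], 0.8), ([445.0, -300.0, 127.0], 0.4)]
[-0.84119645 -0.50158119  2.10572452]
```

View pics/c5.png

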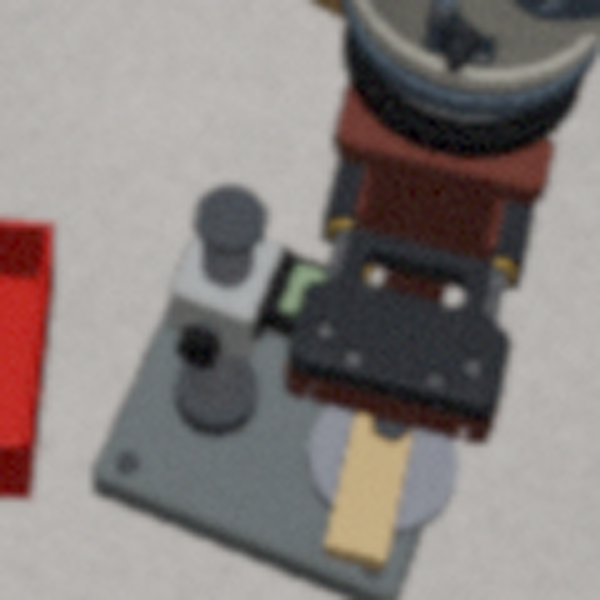

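```bash
python3 - <<'E'
from look import *
d=ctrl.get_image('side')
for r in(45,28,12):
  print(r,(proj(d,(404.5,295.5,30+r))-[250,270])*5,'knob',(proj(d,(404.5,295.5,114+r))-[250,270])*5)
print('tcp',(proj(d,(404.7,295.5,123.5))-[250,270])*5)
im=cv2.imread('pics/s3.png');im2=cv2.imread('pics/s2.png');im0=cv2.imread('pics/s0.png')
f=lambda i:cv2.resize(i[320:390,300:345],(360,560),interpolation=2)
cv2.imwrite('pics/c6.png',np.hstack([f(im2),f(im)]))
E
```

```text
45 [386.0352661 402.6323346] knob [407.74866185 297.15039264]
28 [382.00027166 422.23401522] knob [403.09848247 319.74059258]
12 [378.30280883 440.1959943 ] knob [398.8456059  340.40072723]
tcp [397.6593777  343.44071259]
```

View pics/c6.png

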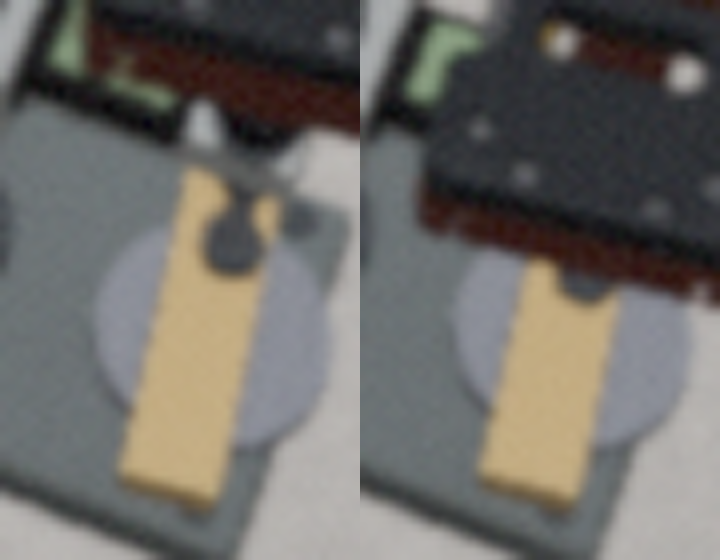

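Emit:
{"method": "move_arm", "body": {"motion": [[[0,0,0.015],[0,0,0]],[[0,0,0.03],[0,0,0]],[[0,0,0.045],[0,0,0]],[[0,0,0.06],[0,0,0]],[[0,0,0.06],[0,0,0]]]}}

```text
t: 9.32
ee_pos: [404.8, 295.5, 114.3]
orientation: [-2.221, 2.221, -0.0]
ft_force: [-0.6, -0.3, 2.6]
width: 0.7
```

```bash
python3 - <<'E'
from look import *
e=snap('side','s4.png');e=snap('top','t4.png')
im=cv2.imread('pics/s4.png');im2=cv2.imread('pics/t4.png')
cv2.imwrite('pics/c7.png',np.hstack([cv2.resize(im[320:390,300:345],(360,560),interpolation=2),cv2.resize(im2[255:305,130:165],(392,560),interpolation=2)]))
print([(np.round(a['location']).tolist(),round(a['p'],2)) for a in ctrl.pinpoint('side','gauge_foot')[:1]])
f=[]
for i in range(4): ctrl.get_image('top'); f.append(ctrl.get_obs()['ft_force'][2])
print(f)
E
```

```text
[([611.0, 305.0, 2.0], 0.6)]
[np.float64(2.1098815866892173), np.float64(1.9357698896814115), np.float64(1.675324967398283), np.float64(2.0794429229495015)]
```

View pics/c7.png

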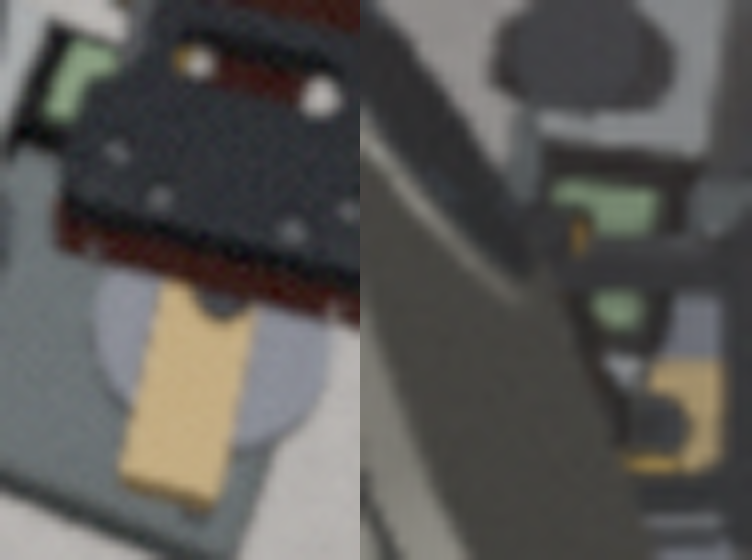

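Emit:
{"method": "move_arm", "body": {"motion": [[[0,0,0.015],[0,0,0]],[[0,0,0.03],[0,0,0]],[[0,0,0.045],[0,0,0]],[[0,0,0.055],[0,0,0]],[[0,0,0.055],[0,0,0]]]}}

```text
t: 10.3
ee_pos: [404.8, 295.5, 106.1]
orientation: [-2.221, 2.221, 0.0]
ft_force: [0.3, 0.8, 2.7]
width: 0.6
```

```bash
python3 - <<'E'
from look import *
e=snap('side','s5.png')
im=cv2.imread('pics/s5.png')
cv2.imwrite('pics/c8.png',np.hstack([cv2.resize(cv2.imread('pics/s4.png')[320:390,300:345],(360,560),interpolation=2),cv2.resize(im[320:390,300:345],(360,560),interpolation=2)]))
f=[]
for i in range(3): ctrl.get_image('top'); f.append(ctrl.get_obs()['ft_force'][2])
print(f)
E
```

```text
[np.float64(3.362131264983114), np.float64(1.8510784084072311), np.float64(2.9997299927163787)]
```

View pics/c8.png

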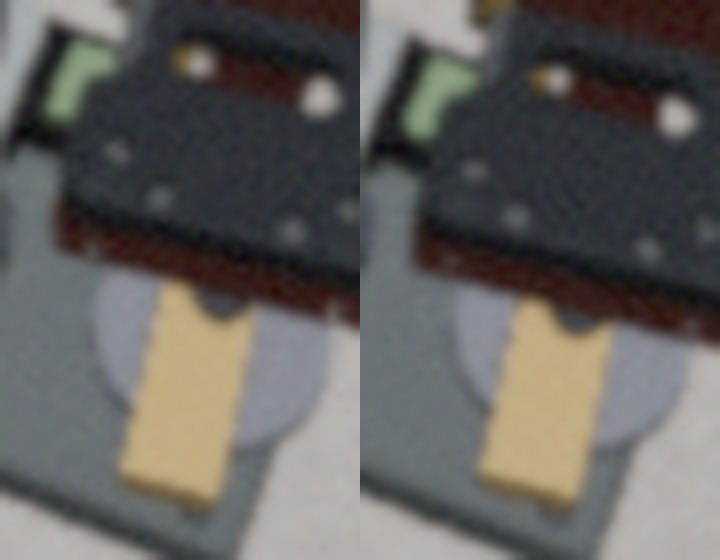

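Emit:
{"method": "move_arm", "body": {"motion": [[[0,0,0.007],[0,0,0]],[[0,0,0.013],[0,0,0]],[[0,0,0.02],[0,0,0]],[[0,0,0.02],[0,0,0]],[[0,0,0.02],[0,0,0]]]}}

```text
t: 11.12
ee_pos: [404.8, 295.5, 103.3]
orientation: [-2.221, 2.221, -0.0]
ft_force: [-0.1, 1.1, 5.0]
width: 0.2
```

Emit:
{"method": "move_arm", "body": {"motion": [[[0,0,0.007],[0,0,0]],[[0,0,0.013],[0,0,0]],[[0,0,0.013],[0,0,0]],[[0,0,0.013],[0,0,0]],[[0,0,0.013],[0,0,0]]]}}

```text
t: 11.75
ee_pos: [404.8, 295.5, 101.4]
orientation: [-2.221, 2.221, -0.0]
ft_force: [-0.3, 0.1, 5.3]
width: 0.5
```

```bash
python3 - <<'E'
from look import *
f=[]
for i in range(4): ctrl.get_image('top'); f.append(round(ctrl.get_obs()['ft_force'][2],2))
print(f)
e=snap('side','s6.png')
cv2.imwrite('pics/c9.png',np.hstack([cv2.resize(cv2.imread(f'pics/s{k}.png')[320:390,300:345],(360,560),interpolation=2) for k in(5,6)]))
E
```

```text
[np.float64(5.58), np.float64(5.42), np.float64(6.11), np.float64(5.73)]
```

View pics/c9.png

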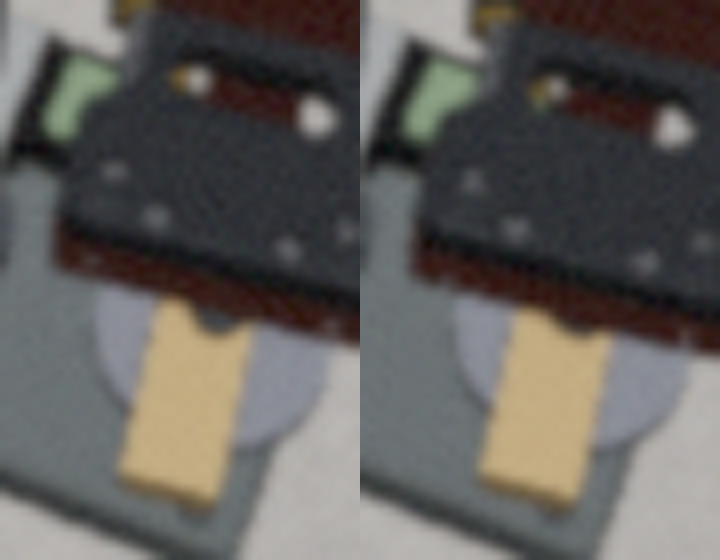

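The foot stays on the strip while the gripper has gone lower, and the force jumped from 3 to 5.6 N, so the reading is done. Now I'll let the slide up.

Emit:
{"method": "move_arm", "body": {"motion": [[[0,0,-0.08],[0,0,0]],[[0,0,-0.16],[0,0,0]],[[0,0,-0.26],[0,0,0]],[[0,0,-0.38],[0,0,0]],[[0,0,-0.5],[0,0,0]]]}}

```text
t: 12.62
ee_pos: [404.5, 295.3, 177.5]
orientation: [-2.221, 2.221, -0.0]
ft_force: [0.6, -0.8, 0.1]
width: 0.1
```

Emit:
{"method": "move_arm", "body": {"motion": [[[0,0,-0.12],[0,0,0]],[[0,0,-0.25],[0,0,0]],[[0,0,-0.38],[0,0,0]],[[0,0,-0.5],[0,0,0]],[[0,0,-0.6],[0,0,0]]]}}

```text
t: 13.25
ee_pos: [404.6, 295.4, 267.7]
orientation: [-2.221, 2.221, -0.0]
ft_force: [0.4, 1.1, -0.3]
width: 0.5
```

```bash
python3 - <<'E'
from look import *
e=snap('side','s7.png');p=ctrl.get_obs()['ee_pos']; print(p,proj(e,p),proj(e,p+[0,0,20]))
print([(np.round(a['location']).tolist(),round(a['p'],2)) for n in('gauge_knob','strip_center','gauge_foot') for a in ctrl.pinpoint('side',n)[:1]])
im=cv2.imread('pics/s7.png'); u=proj(e,p).astype(int)
cv2.imwrite('pics/c10.png',cv2.resize(im[230:390,250:410],(640,640),interpolation=2))
print((proj(e,p)-[250,230])*4,(proj(e,p+[0,0,20])-[250,230])*4)
E
```

```text
[405.4764579  295.9936803  269.39581757] [337.689695  296.5488976] [339.06718684 289.79628385]
[([405.0, 296.0, 159.0], 0.6), ([410.0, 297.0, 38.0], 0.75), ([403.0, 292.0, 77.0], 0.93)]
[350.75878002 266.1955904 ] [356.26874736 239.18513541]
```

View pics/c10.png

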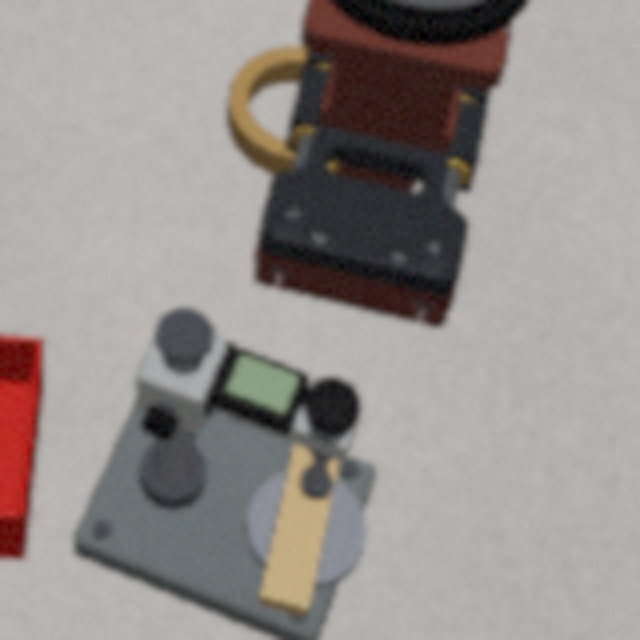

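The slide is fully up (knob at 159) and the strip is in place. Now to the scanner.

Emit:
{"method": "move_arm", "body": {"motion": [[[0.196,-0.014,0],[0,0,0]],[[0.393,-0.028,0],[0,0,0]],[[0.589,-0.042,0],[0,0,0]],[[0.786,-0.056,0],[0,0,0]],[[0.982,-0.07,0],[0,0,0]]], "gripper": 1}}

```text
t: 14.08
ee_pos: [414.5, 147.0, 265.4]
orientation: [2.22, -2.22, -0.001]
ft_force: [0.7, 0.4, -0.1]
width: 47.0
```

Emit:
{"method": "move_arm", "body": {"motion": [[[0.196,-0.014,0],[0,0,0]],[[0.393,-0.028,0],[0,0,0]],[[0.589,-0.042,0],[0,0,0]],[[0.786,-0.056,0],[0,0,0]],[[0.982,-0.07,0],[0,0,0]]]}}

```text
t: 14.7
ee_pos: [425.1, -0.1, 265.4]
orientation: [2.221, -2.221, -0.002]
ft_force: [0.5, 0.4, 0.4]
width: 87.5
```

Emit:
{"method": "move_arm", "body": {"motion": [[[0.196,-0.014,0],[0,0,0]],[[0.393,-0.028,0],[0,0,0]],[[0.589,-0.042,0],[0,0,0]],[[0.786,-0.056,0],[0,0,0]],[[0.982,-0.07,0],[0,0,0]]]}}

```text
t: 15.32
ee_pos: [435.6, -147.2, 265.3]
orientation: [2.221, -2.221, -0.003]
ft_force: [-0.1, 0.7, -0.6]
width: 87.7
```

Emit:
{"method": "move_arm", "body": {"motion": [[[0.196,-0.014,0],[0,0,0]],[[0.393,-0.028,0],[0,0,0]],[[0.589,-0.042,0],[0,0,0]],[[0.786,-0.056,0],[0,0,0]],[[0.982,-0.07,0],[0,0,0]]]}}

```text
t: 15.95
ee_pos: [446.2, -294.4, 265.1]
orientation: [2.221, -2.221, -0.003]
ft_force: [0.6, 0.3, -0.6]
width: 87.6
```

```bash
python3 - <<'E'
from look import *
e=snap('side','s8.png');d=snap('top','t8.png');p=ctrl.get_obs()['ee_pos']; print(p,proj(e,p),proj(e,p+[0,0,20]))
print([(c,np.round(a['location']).tolist(),round(a['p'],2)) for c in('side','top') for n in('scanner_grip','scanner_window') for a in ctrl.pinpoint(c,n)[:1]])
im=cv2.imread('pics/s8.png'); 
cv2.imwrite('pics/c11.png',cv2.resize(im[60:200,290:430],(700,700)[:2],interpolation=2)[:600])
for x in (44+0,-44): print((proj(e,p+[0,x,0])-[290,60])*5,(proj(e,p+[0,x,20])-[290,60])*5)
E
```

```text
[ 446.38295975 -295.55161533  265.16550508] [365.0184104  93.2036861] [366.27737323  86.12641149]
[('side', [442.0, -298.0, 131.0], 0.79), ('side', [492.0, -295.0, 54.0], 0.93), ('top', [441.0, -295.0, 125.0], 0.51), ('top', [674.0, 94.0, 35.0], 0.57)]
[361.78052683 216.68123258] [368.05845463 181.06618908]
[387.76261996 117.79506994] [394.06533345  82.65728646]
```

View pics/c11.png

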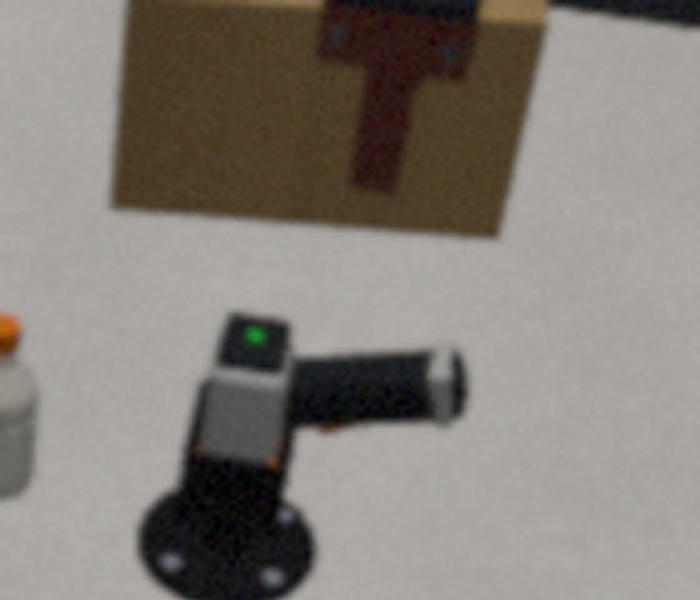

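```bash
python3 - <<'E'
from look import *
d=ctrl.get_image('top');p=ctrl.get_obs()['ee_pos']
im=cv2.imread('pics/t8.png')
cv2.imwrite('pics/c12.png',cv2.resize(im[200:340,350:510],(800,700),interpolation=2)[:600])
for z in (0,20): print((proj(d,p+[0,0,z])-[350,200])*5)
e=ctrl.get_image('side')
# fit offset: finger +y outer-bottom edge seen at raw
from scipy.optimize import least_squares
u=np.array([290+373/5,60+190/5])
for y in(50,57):
  print(least_squares(lambda q: proj(e,p+[q[0],y,q[1]])-u,[0,0]).x)
E
```

```text
[372.8664383 319.4785161]
[385.80547822 315.28394847]
[-3.46549269 20.78791851]
[-3.77728683 25.44360023]
```

View pics/c12.png

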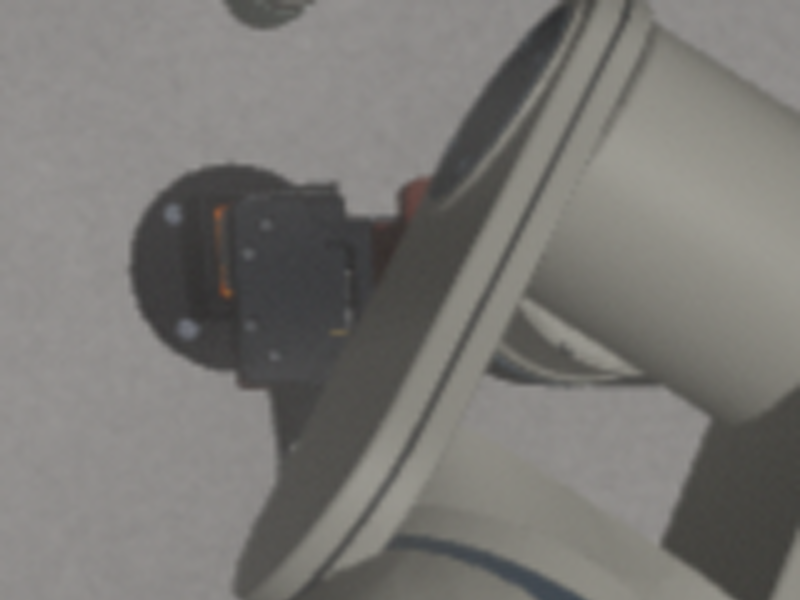

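The picture and the push force both put the finger ends about 21 mm above the reported TCP. I'll go about 21 mm deeper than nominal to compensate.

Emit:
{"method": "move_arm", "body": {"motion": [[[0,0,0.2],[0,0,0]],[[0,0,0.4],[0,0,0]],[[0,0,0.6],[0,0,0]],[[0,0,0.8],[0,0,0]],[[0,0,0.9],[0,0,0]]]}}

```text
t: 16.98
ee_pos: [446.2, -292.6, 130.0]
orientation: [2.222, -2.22, -0.003]
ft_force: [-0.0, -0.1, -0.3]
width: 87.9
```

```bash
python3 - <<'E'
from look import *
e=snap('side','s9.png');p=ctrl.get_obs()['ee_pos']; print(p,ctrl.get_obs()['ft_force'])
im=cv2.imread('pics/s9.png'); 
cv2.imwrite('pics/c13.png',cv2.resize(im[60:200,290:430],(700,700)[:2],interpolation=2)[:600])
for y in (44,57,-44): print((proj(e,p+[0,y,21])-[290,60])*5)
E
```

```text
[ 445.6336411  -292.38122899  128.86878672] [-0.01856058  1.14877974 -1.20499009]
[329.0717479  409.00931691]
[325.06252749 424.74339572]
[354.81024219 307.99928119]
```

View pics/c13.png

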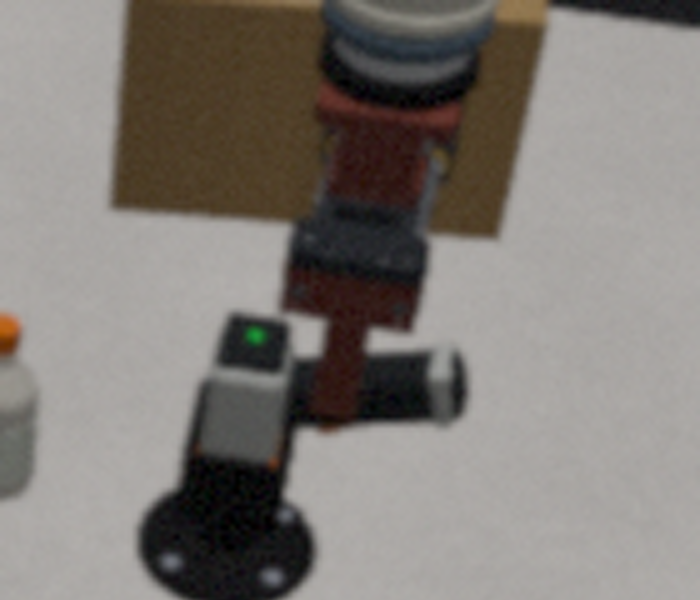

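Emit:
{"method": "move_arm", "body": {"motion": [[[0,-0.01,0.07],[0,0,0]],[[0,-0.02,0.14],[0,0,0]],[[0,-0.02,0.21],[0,0,0]],[[0,-0.02,0.275],[0,0,0]],[[0,-0.02,0.275],[0,0,0]]]}}

```text
t: 17.65
ee_pos: [449.2, -293.4, 89.2]
orientation: [2.221, -2.221, -0.002]
ft_force: [-0.0, -0.3, -0.1]
width: 88.0
```

```bash
python3 - <<'E'
from look import *
e=snap('side','s10.png');p=ctrl.get_obs()['ee_pos']; print(p,ctrl.get_obs()['ft_force'])
im=cv2.imread('pics/s10.png'); 
cv2.imwrite('pics/c14.png',cv2.resize(im[60:200,290:430],(700,700)[:2],interpolation=2)[:600])
E
```

```text
[ 449.48271814 -293.6169786    89.65851837] [-0.0139423  -0.46343018 -0.86894354]
```

View pics/c14.png

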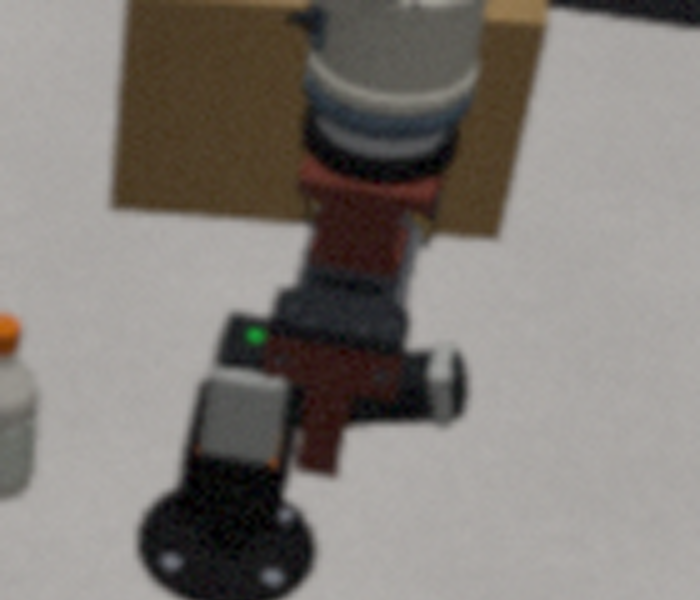

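Emit:
{"method": "move_arm", "body": {"motion": [[[0,0,0],[0,0,0]],[[0,0,0],[0,0,0]],[[0,0,0],[0,0,0]],[[0,0,0],[0,0,0]],[[0,0,0],[0,0,0]]], "gripper": 0}}

```text
t: 18.32
ee_pos: [449.7, -293.7, 90.1]
orientation: [-2.221, 2.221, -0.0]
ft_force: [-0.1, -0.2, -0.2]
width: 41.5
```

Emit:
{"method": "move_arm", "body": {"motion": [[[0,0,0],[0,0,0]],[[0,0,0],[0,0,0]],[[0,0,0],[0,0,0]],[[0,0,-0.02],[0,0,0]],[[0,0,-0.04],[0,0,0]]]}}

```text
t: 18.95
ee_pos: [449.5, -293.6, 96.0]
orientation: [2.221, -2.221, -0.001]
ft_force: [0.7, -0.0, -1.1]
width: 29.9
```

```bash
python3 - <<'E'
from look import *
e=snap('side','s11.png');o=ctrl.get_obs(); print(o['ee_pos'],o['ft_force'],o['width'])
im=cv2.imread('pics/s11.png'); 
cv2.imwrite('pics/c15.png',cv2.resize(im[60:200,290:430],(700,700)[:2],interpolation=2)[:600])
E
```

```text
[ 449.81080276 -293.77816087   96.47842606] [-0.45062562 -1.00300207 -1.85774784] 29.63465465684893
```

View pics/c15.png

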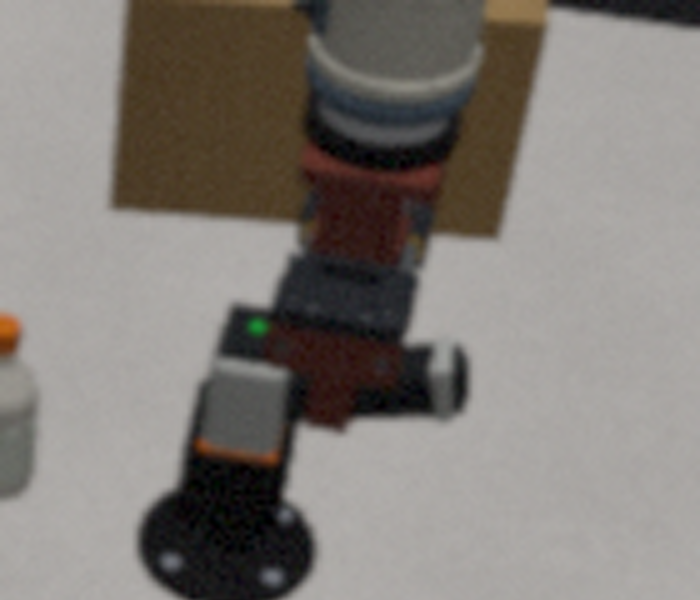

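The handle is gripped (30 mm opening) and the orange ring is rising with it. Lifting now.

Emit:
{"method": "move_arm", "body": {"motion": [[[0,0,-0.12],[0,0,0]],[[0,0,-0.3],[0,0,0]],[[0,0,-0.5],[0,0,0]],[[0,0,-0.7],[0,0,0]],[[0,0,-0.87],[0,0,0]]]}}

```text
t: 19.62
ee_pos: [449.9, -293.8, 229.0]
orientation: [-2.221, 2.221, -0.003]
ft_force: [0.1, 0.2, -1.2]
width: 30.1
```

Emit:
{"method": "move_arm", "body": {"motion": [[[0,0,0],[0,0,0]],[[0,0,0],[0,0,0]],[[0,0,0],[0,0,0]],[[0,0,0],[0,0,0]],[[0,0,0],[0,0,0]]]}}

```text
t: 20.25
ee_pos: [449.5, -293.6, 226.0]
orientation: [2.221, -2.221, -0.002]
ft_force: [0.5, 0.5, -1.7]
width: 30.2
```

```bash
python3 - <<'E'
from look import *
e=snap('side','s12.png');o=ctrl.get_obs(); print(o['ee_pos'],o['ft_force'],o['width'],o['qpos'])
print([(c,n,np.round(a['location']).tolist(),round(a['p'],2)) for c in('side','top') for n in('scanner_grip','scanner_window') for a in ctrl.pinpoint(c,n)[:1]])
im=cv2.imread('pics/s12.png'); 
cv2.imwrite('pics/c16.png',cv2.resize(im[40:180,270:430],(800,700)[:2],interpolation=2)[:600])
E
```

```text
[ 449.58320071 -293.64492684  226.09242786] [ 0.24576395 -0.16200267 -2.63778778] 30.11709516507473 [-6.00729019e-01  2.65043747e-01  1.80167725e+00 -3.59555298e-05
  1.07565039e+00  9.70044194e-01]
[('side', 'scanner_grip', [445.0, -297.0, 267.0], 0.66), ('side', 'scanner_window', [493.0, -292.0, 186.0], 0.69), ('top', 'scanner_grip', [443.0, -297.0, 126.0], 0.54), ('top', 'scanner_window', [496.0, -294.0, 49.0], 0.58)]
```

View pics/c16.png

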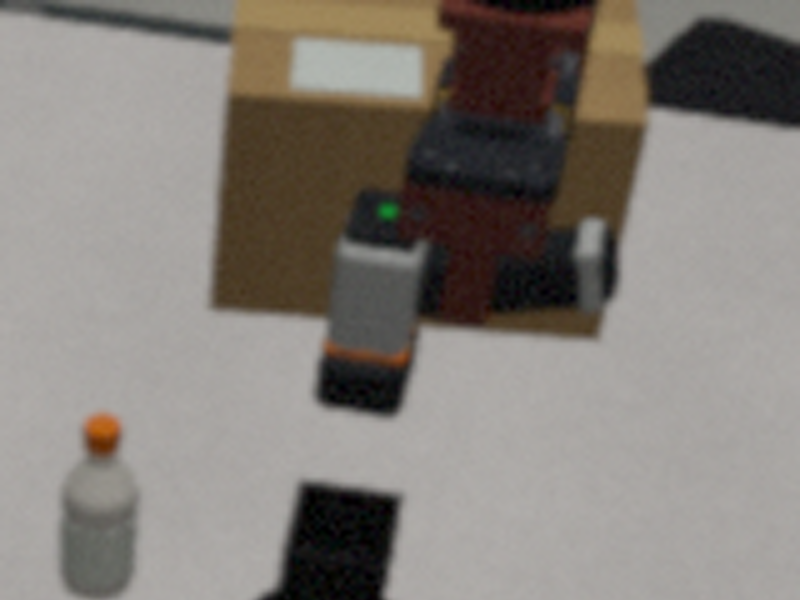

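```bash
cat > plan.py <<'E'
from look import *
from scipy.spatial.transform import Rotation as Ro
np.set_printoptions(precision=3,suppress=True)
def rel(p0,R0,p1,R1):
    return R0.T@(p1-p0)/150, Ro.from_matrix(R0.T@R1).as_rotvec()/np.deg2rad(60)
E
python3 - <<'E'
from plan import *
R0=np.array([[0,-1,0],[-1,0,0],[0,0,-1.]]); p0=np.array([449.5,-293.6,226])
M=Ro.from_euler('z',4.5,degrees=True)*Ro.from_euler('y',-38,degrees=True)
lab=np.array([671,-92.5,38]); n=M.apply([0,0,1]); off=np.array([45.5,0,-40])
p1=lab+120*n-M.apply(off); R1=M.as_matrix()@R0
print(n,p1,rel(p0,R0,p1,R1))
q=M.as_rotvec()
pm=[p0+[30,70,10],p0+[60,135,0],p1]; p,R=p0,R0
for k in range(3):
    Rn=Ro.from_rotvec(q*(k+1)/3).as_matrix()@R0
    print(pm[k],*rel(p,R,pm[k],Rn)); p,R=pm[k],Rn
E
```

```text
[-0.614 -0.048  0.788] [ 537.054 -103.042  136.069] (array([-1.27 , -0.584,  0.6  ]), array([ 0.633, -0.025, -0.072]))
[ 479.5 -223.6  236. ] [-0.467 -0.2   -0.067] [ 0.211 -0.008 -0.024]
[ 509.5 -158.6  226. ] [-0.428 -0.191  0.114] [ 0.211 -0.008 -0.024]
[ 537.054 -103.042  136.069] [-0.357  0.074  0.631] [ 0.211 -0.008 -0.024]
```

Emit:
{"method": "move_arm", "body": {"motion": [[[-0.09,-0.04,-0.013],[0.042,0,-0.005]],[[-0.187,-0.08,-0.026],[0.084,0,-0.01]],[[-0.28,-0.12,-0.04],[0.127,0,-0.014]],[[-0.374,-0.16,-0.053],[0.169,0,-0.019]],[[-0.467,-0.2,-0.067],[0.211,-0.008,-0.024]]]}}

```text
t: 21.12
ee_pos: [479.8, -223.1, 236.8]
orientation: [-2.127, 2.073, -0.225]
ft_force: [0.7, 0.4, -1.6]
width: 29.9
```

Emit:
{"method": "move_arm", "body": {"motion": [[[-0.086,-0.038,0.023],[0.042,0,-0.005]],[[-0.171,-0.076,0.046],[0.084,0,-0.01]],[[-0.257,-0.115,0.068],[0.127,0,-0.014]],[[-0.342,-0.153,0.091],[0.169,0,-0.019]],[[-0.428,-0.191,0.114],[0.211,-0.008,-0.024]]]}}

```text
t: 21.75
ee_pos: [509.8, -158.1, 226.6]
orientation: [-2.019, 1.918, -0.427]
ft_force: [0.7, 0.5, -2.3]
width: 29.9
```

```bash
python3 - <<'E'
from plan import *
o=ctrl.get_obs();print(o['ee_pos'],o['orientation'],o['width'],o['ft_force'],o['qpos'])
e=snap('side','s13.png')
im=cv2.imread('pics/s13.png'); 
cv2.imwrite('pics/c17.png',cv2.resize(im[60:280,140:420],(764,600),interpolation=2)[:600])
E
```

```text
[ 509.785 -158.095  226.615] [-2.019  1.918 -0.427] 29.853479156837604 [ 0.683  0.453 -2.277] [-0.456  0.101  2.097  0.394  0.589  0.774]
```

View pics/c17.png

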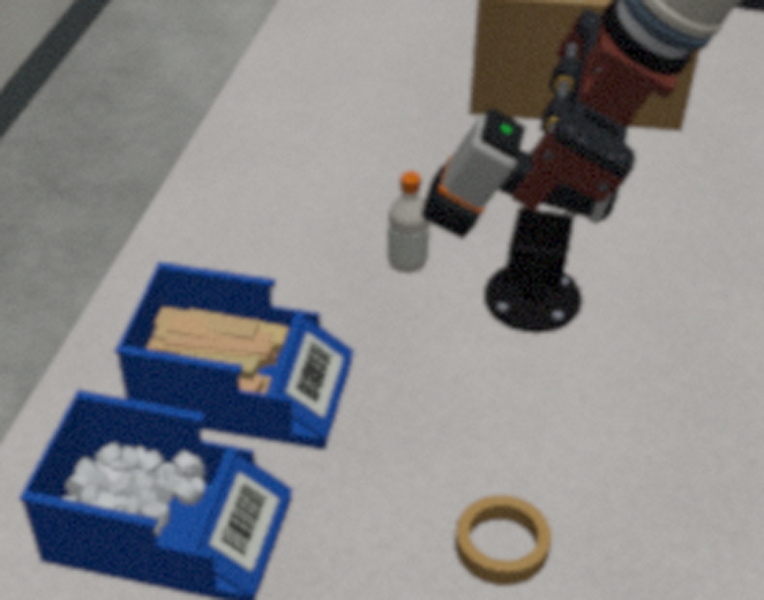

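Emit:
{"method": "move_arm", "body": {"motion": [[[-0.071,0.015,0.126],[0.042,0,-0.005]],[[-0.143,0.03,0.252],[0.084,0,-0.01]],[[-0.214,0.044,0.379],[0.127,0,-0.014]],[[-0.286,0.059,0.505],[0.169,0,-0.019]],[[-0.357,0.074,0.631],[0.211,-0.008,-0.024]]]}}

```text
t: 22.42
ee_pos: [535.7, -106.0, 149.6]
orientation: [-1.915, 1.769, -0.576]
ft_force: [-0.1, 0.4, -1.3]
width: 29.6
```

Emit:
{"method": "move_arm", "body": {"motion": [[[0,0,0],[0,0,0]],[[0,0,0],[0,0,0]],[[0,0,0],[0,0,0]],[[0,0,0],[0,0,0]],[[0,0,0],[0,0,0]]]}}

```text
t: 23.05
ee_pos: [535.5, -106.3, 150.2]
orientation: [-1.915, 1.769, -0.576]
ft_force: [0.6, 0.0, -1.6]
width: 30.0
```

```bash
python3 - <<'E'
from plan import *
o=ctrl.get_obs();print(o['ee_pos'],o['orientation'],o['width'],o['ft_force'],o['qpos'])
e=snap('side','s14.png');d=snap('top','t14.png')
print([(c,n,np.round(a['location']).tolist(),round(a['p'],2)) for c in('side','top') for n in('scanner_grip','scanner_window','strip_label','strip_center','gauge_knob') for a in ctrl.pinpoint(c,n)[:1]])
R=Ro.from_rotvec(o['orientation']).as_matrix()
off=np.array([0,-45.5,40]); w=o['ee_pos']+R@off; zs=-R[:,2]; xs=-R[:,1]; ys=-R[:,0]
lab=np.array([671,-92.5,38])
print('win',w,'zs',zs,'lab in win',[(lab-w)@v for v in(xs,ys,zs)])
end=w-120*zs
im=cv2.imread('pics/s14.png'); it=cv2.imread('pics/t14.png')
a=cv2.resize(im[100:260,190:400],(780,594),interpolation=2)
cv2.imwrite('pics/c18.png',a)
cv2.imwrite('pics/c19.png',cv2.resize(it[130:290,270:430],(600,600),interpolation=2))
sc=np.array([780/210,594/160])
print('side crop win,end',(proj(e,w)-[190,100])*sc,(proj(e,end)-[190,100])*sc)
print('top crop',(proj(d,w)-[270,130])*3.75,(proj(d,end)-[270,130])*3.75)
E
```

```text
[ 535.504 -106.304  150.243] [-1.915  1.769 -0.576] 30.001708424515982 [ 0.58   0.049 -1.6  ] [-0.385  0.26   2.267  1.456  0.28  -0.261]
[('side', 'scanner_grip', [510.0, -109.0, 179.0], 0.57), ('side', 'scanner_window', [594.0, -105.0, 144.0], 0.73), ('side', 'strip_label', [666.0, -95.0, 38.0], 0.69), ('side', 'strip_center', [405.0, 297.0, 36.0], 0.97), ('side', 'gauge_knob', [406.0, 298.0, 159.0], 0.59), ('top', 'scanner_grip', [509.0, -109.0, 174.0], 0.83), ('top', 'scanner_window', [594.0, -100.0, 148.0], 0.79), ('top', 'strip_label', [672.0, -92.0, 41.0], 0.67), ('top', 'gauge_knob', [406.0, 298.0, 157.0], 0.62)]
win [ 595.674 -101.325  145.237] zs [-0.593 -0.056  0.803] lab in win [np.float64(-3.0528331668447515), np.float64(1.7045796500058161), np.float64(-131.29947020916345)]
side crop win,end [351.775 258.201] [247.488 346.371]
top crop [198.295 276.939] [174.592 199.088]
```

View pics/c18.png

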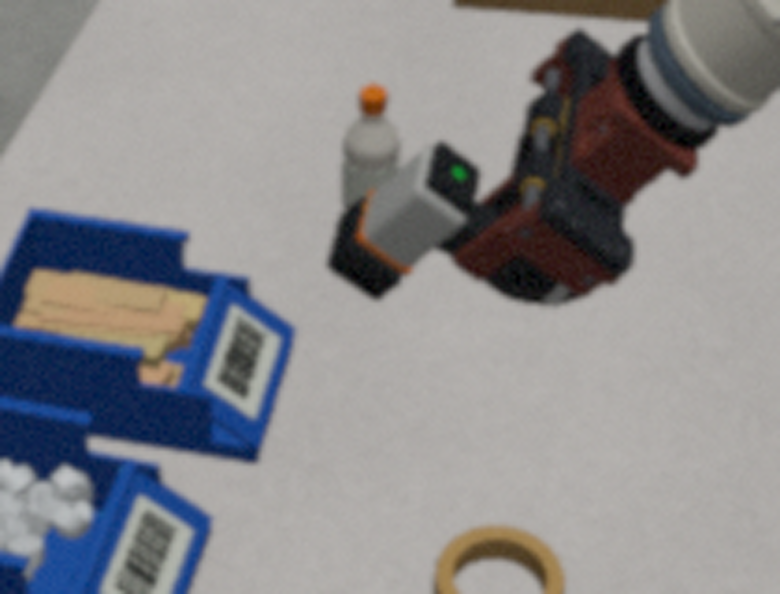

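View pics/c19.png

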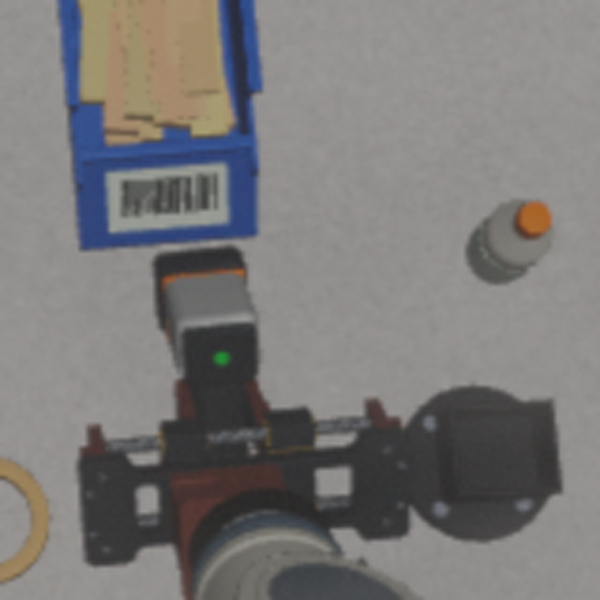

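The line of sight lands on the label centre: the projected point is (247,346) in the side crop and (175,199) in the top crop, against label centres at about (243,357) and (170,197). I'll check it's steady, then hand in.

Emit:
{"method": "move_arm", "body": {"motion": [[[0,0,0],[0,0,0]],[[0,0,0],[0,0,0]],[[0,0,0],[0,0,0]],[[0,0,0],[0,0,0]],[[0,0,0],[0,0,0]]]}}

```text
t: 24.28
ee_pos: [535.3, -106.2, 149.9]
orientation: [-1.915, 1.77, -0.575]
ft_force: [-0.0, 0.3, -3.0]
width: 30.5
```

```bash
python3 - <<'E'
from plan import *
o=ctrl.get_obs();print(o['ee_pos'],o['orientation'],o['width'],o['qpos'],o['qvel'])
print([(c,n,np.round(a['location']).tolist(),round(a['p'],2)) for c in('side','top') for n in('scanner_window','gauge_foot') for a in (ctrl.get_image(c),ctrl.pinpoint(c,n))[1][:1]])
o=ctrl.get_obs();print(o['ee_pos'],np.abs(o['qvel']).max(),o['t'])
print(ctrl.close_job())
E
```

```text
[ 535.347 -106.162  149.89 ] [-1.915  1.77  -0.575] 30.46908266338833 [-0.385  0.26   2.267  1.458  0.28  -0.262] [ 0.     0.001  0.001 -0.001  0.001  0.001]
[('side', 'scanner_window', [594.0, -104.0, 148.0], 0.69), ('side', 'gauge_foot', [402.0, 293.0, 73.0], 0.73), ('top', 'scanner_window', [596.0, -103.0, 142.0], 0.71), ('top', 'gauge_foot', [401.0, 295.0, 79.0], 0.67)]
[ 535.362 -106.194  149.899] 0.00147645560842128 24.675
the job is handed in; nothing more can be done
None
```

The gauge check and the scan aim are both done, and I handed the job in at t ≈ 24.7 s; no verdict is reported back.

- **Gauge:** I pushed the slide down by its knob until the foot stopped on the strip. The push force jumped from about 3 N to 5–6 N and the foot stayed put in the picture while the fingers kept sinking. I held it for over a second and let the slide rise fully. The networks then put the knob at about 159 mm, its top position, and the strip still on the anvil. The last look before hand-in put the foot at 73–79 mm, against 75 mm expected.
- **Scanner:** I gripped the handle (30 mm opening), drew the scanner clear of the holder, and tilted and turned it to face the strip bin's label. At the last full check the window was about 131 mm from the label, with the label centre about 3 mm off the line of sight up-down and 2 mm sideways, and within 2 degrees of square. The networks put the window within about 4 mm of that, and the arm was still.

**What disagreed:**
- The finger ends proved to be about 21 mm above the reported tool point, shown by both the push force and the pictures. I corrected for this in the push and the grasp.
- The arm stopped about 14 mm short of its final commanded pose, so the window sits at 131 mm rather than 120 mm, still within the allowed 80–170 mm.

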